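# Unclip the gate stop and open the dust gate half way

### The arm

A 7-joint arm with a two-finger parallel gripper is mounted at the origin on the work surface. World frame = base frame: x ahead of the robot, y to its left, z up, the work surface at z = 0. Lengths are in m, angles in rad, forces in N, time in s.
With the tool pointing down it reaches from about 0.4 to 0.75 m from the base axis. Payload 19.5 kg.
Tool frame: the origin (TCP) lies on the front face of the gripper's body, between the roots of the fingers; the fingertips stand 73 mm ahead of it and the grasp point (between the pads) lies 54 mm ahead of it; z points along the fingers, y is the line along which they close (so a half turn about z gives the same grasp; the last joint's range is limited). The gripper opens to 85 mm and grips with 20 to 120 N. Pads are 22 mm wide; open, the fingers measure 114 mm over their backs; the gripper's body (76 mm by 85 mm) begins 54 mm behind the grasp point. The pads swing forward as they close: fully open they stand 13 mm farther back than shut.
Start: joints at [1.06, 0.707, -0.028, 1.485, 0.022, 0.951, -0.075], TCP at [0.26, -0.513, 0.304] pointing down, gripper open.
Joint ranges: [-2.71, 2.71], [-0.32, 2.16], [-1.57, 1.52], [0, 2.45], [-1.46, 4.6], [0, 2.02], [-2.83, 2.83]. Speed limits (rad/s): [1.89, 1.89, 2.57, 2.57, 3.01, 3.01, 3.01].

### API

Orientations are given as a rotation vector (axis times angle).
In Python, from cell import get_obs, snapshot, hand_in gives the robot as it stands. The module is installed in compiled form; this text tells all that it offers.
- The arm moves only by the tool play_rows, never from a script. Its argument "series" is a list of rows, each a list of 3 entries, a list of its own where there are three numbers: the gripper's target within -1 to 1 (shut at 1, half-way at 0, fully open at -1), then the shift along the world's x, y, z scaled (see below), then the turn about the world's z scaled (see below). A call has 1 to 5 rows; each row shifts and turns the commanded pose from where the row before left it; what a row does not reach is not made up. The controller multiplies each number of a shift by 0.25 m and each number of a turn by 180 degrees. A row lasts 1/10 s, in which the tool goes at most 50 mm and 8.59 degrees, less where a joint would pass 70% of its speed; a pose out of reach is approached as far as the arm can. A call with a number of a shift or a turn outside -1 to 1 is refused whole. A call with a gripper value outside its range is refused whole. The fingers move at their own pace and stop on an object; "newtons" is the grip in N (left out, the last holds). Time passes only in rows, so rows that do not move let the fingers close. It gives the time, the measured TCP pose, the force, the opening and the grip force at its end, in the units of the state.
- get_obs(): the state, without advancing time (a new reading comes with each control period).
- snapshot(name): name is "scene" or "top" or "wrist"; returns a dict with "image" (480x640x3 uint8, red, green, blue), "depth" (480x640 float32, m along the optical axis (not along the pixel's ray), 0 where there is no reading), "camera_matrix" (3x3 intrinsics, pixels), "dist" ([k1, k2, p1, p2, k3] as OpenCV has them; the pictures are not rectified), "T" (4x4, takes a point from camera to world coordinates). Camera axes: x right, y up, looking along -z (the intrinsics and any distortion apply to the point x, -y, -z); pixel columns grow to the right and rows downward; lengths in m; the calibration is good to about 2 mm. A picture is of the moment at which its call begins.
- hand_in(): hands the job in; it is judged then, once.
The state is a dict: "time": time; "joints": joint angles; "joint_vel": joint speeds; "joint_torque": joint torques, N m; "tcp_pos": TCP position; "orientation": TCP orientation; "contact_force": force on the tool from outside, world axes, zero at the start; "ft_torque": the same for the moment, N m; "width": finger opening in m; "grip_force": force on a finger pad.
Only numpy, scipy, OpenCV 4.12 (cv2) and the standard library are available. Lean on these libraries where they do the work, as an engineer would, in place of code of your own. Each camera call takes 0.05 s, during which the arm holds its last target. There are 200 camera calls.

### The job

The dust gate on the sloping face of the plywood manifold is locked shut by a black stop clipped over a rail. Rock the stop off the rail against its sprung catch and set it down in the shallow grey tray without dropping it, then slide the gate by its handle to half open, so that the handle stands level with the half-way ribs on its guides, and let go. Leave everything else on the bench where it stands.

Things in the scene. Friction and masses are not known exactly. Their poses are not given: they have to be found in the camera images.
- rail (a point): Frame on the manifold's sloping face under the rail's middle. x up the slope (roughly towards the robot), y level along the rail, z straight out of the face, 35 deg from vertical, leaning away from the robot. All x, y, z (mm) said of rail, stop, gate are in this frame. Steel rail, y -55 to 55: web 14 wide; flange z 12 to 16. Plywood face: x -130 to 32, 260 wide, then a flat deck 106 above the bench.
- rail_edge (a point): Upper edge of the rail's flange, x 17.5, y 0, z 16 (point rail's frame): rigid, the edge about which the stop rocks. Two lugs 4 mm high on the flange keep the stop from sliding along y.
- catch (a point): Axis of the sprung catch: a steel roller along the flange's lower edge, 7 mm diameter, 55 mm long, at x -15, z 12.5, y 0 in point rail's frame. It is sprung towards -x and can be pressed in 6 mm towards +x; the spring needs 9 N at first and 1.5 N more per mm.
- stop_middle (a point): Middle of the stop, loose, 0.14 to 0.28 kg. Clipped on, it has the rail's axes and stands at x 0, y 0, z 30. Grip: black plastic block 30 (x) by 90 (y) by 34 (z), z 22 to 56: grip it across x, by its long faces. Below it a steel saddle, x -26.5 to 24, y -30 to 30, z 16 to 22, rests on the flange; two legs go down to z 4. On their flat ends the stop can stand.
- stop_hook (a point): Tip of the rigid hook on the stop's upper leg: it reaches under the flange to x 13.7, z 7 to 10.3, so the stop does not come straight out. Rock its lower side outwards by 20 to 22 deg about the flange's upper edge (the tool turns towards vertical). Then 6 to 8 mm towards +x frees the hook and it lifts off.
- stop_lip (a point): Round lip on the stop's lower leg, 6 mm diameter, axis at x -18, z 6.5: held under the sprung roller. It snaps past the roller in the first 15 deg of the rocking, some 10 to 20 N at the lip, so it takes a firm grip (60 to 80 N).
- gate (a joint): Opening of the dust gate in m: 0 shut, 0.04 half, 0.08 full; starts 0 to 0.004. An aluminium plate in two steel guides on the lower part of the face; it slides along the rail's +y, needs 8 N, and stays where it is left. The stop, while on, blocks it after a few mm.
- gate_handle (a point): Middle of the gate's handle, an aluminium fin 12 thick (y), 30 wide (x -80 to -50), z 7 to 52 mm; this point is at x -65, z 30, and y -56 when shut. An arm 10 thick, z 28 to 38, runs from the fin to x 8, beside the stop's end. The guides are 12 high, at x -123 to -117 and -36.5 to -30.5.
- half_mark (a point): Where the middle of the handle (point gate_handle) is when the gate is half open: marked by two steel ribs, 4 mm wide and 3 mm high, across the two guides, in line with it along y.
- tray: Shallow open grey plastic tray, fixed to the bench, 170 mm (x) by 160 mm (y) by 32 mm high outside, walls 5 mm, floor 5 mm thick; origin under its centre, z up. It stands left or right of the manifold.
- case: Closed black tool case, 170 mm by 150 mm by 55 mm high with a carrying handle on its robot side, fixed, on the other side from the tray. Origin under its centre.
- offcut: Loose wood offcut, 60 by 110 by 19 mm, on the bench between robot and manifold; leave it.
- screwdriver: Loose screwdriver on the bench; leave it.
- glue: Loose white glue bottle, 56 mm diameter, 150 mm high; leave it.
- jar: Loose glass jar, 60 mm diameter, 60 mm high; leave it.
- tape: Loose roll of tape, 90 mm diameter, 25 mm high; leave it.
- battery: Loose black tool battery, 75 by 60 by 50 mm; leave it.
- tin: Loose round tin, 60 mm diameter, 45 mm high, standing on the manifold's deck; leave it.
Things that resemble listed ones, but are neither listed nor needed, are in the scene too. Leave any green or red look-alike of the part that bears stop_middle alone.

How it is judged:
On the way, in this order (a step that is already met when the one before it is completed fails the run):
1. the stop is off the rail, held in the fingers at least 60 mm from its place, with the gate still shut (distance between stop_middle and rail above 0.09 m and contact force between the fingers and stop above 1 N and value of joint gate below 0.012 m), for 0.1 s.
2. the stop is set down in the tray: it rests on the tray while the fingers still touch it (x of stop_middle in the frame of tray between -0.06 and 0.06 m and y of stop_middle in the frame of tray between -0.05 and 0.05 m and z of stop_middle in the frame of tray below 0.055 m and contact force between stop and tray above 0.3 N and contact force between the fingers and stop above 0.3 N and linear speed of stop below 0.1 m/s), for 0.05 s.
3. the gate stands half open (40 mm, within 7 mm) (value of joint gate between 0.033 and 0.047 m), for 0.3 s.
At the end, for the whole second after the job is handed in: The stop lies at rest in the tray (its middle within 60 mm by 50 mm of the tray's centre, less than 55 mm up) and the gate stands 40 mm open, within 7 mm; everything is let go (all of step 3 and x of stop_middle in the frame of tray between -0.06 and 0.06 m and y of stop_middle in the frame of tray between -0.05 and 0.05 m and z of stop_middle in the frame of tray below 0.055 m and linear speed of stop below 0.02 m/s and contact force between stop and tray above 0.3 N); the robot touches nothing.
It fails at once if another thing on the bench is shifted by more than 30 mm (distance of any of offcut, screwdriver, glue, jar, tape, battery, tin from where it was at the start of the episode above 0.03 m).
It also fails if it takes over 58 s, if anything falls off the work surface, if the arm or the gripper's body presses on something with over 40 N, if the wrist force passes 120 N, or if a joint passes its speed limit or range.

## Working session

There is one attempt and no reset: what is moved stays moved. The work goes in short steps, Python scripts to look and compute and a tool call to move; the robot and the scene stay as the last step left them, time stands still between calls to the robot, and variables do not carry over. Pictures are saved under pics/ and viewed, at most 12 in all, crops included, and the job is handed in when it is done.

Besides the shell and the picture viewer there is one more tool, called after "Request:" in YAML: its name, and indented under it one key for each argument. play_rows: Moves the arm, as the interface text tells. Shifts and turns lie within -1 to 1; 1 stands for 0.25 m of shift or 180 degrees of turn. Its arguments: {"type":"object","properties":{"series":{"type":"array","items":{"type":"array"}},"newtons":{"type":"number"}},"required":["series"]}

```bash
mkdir -p pics; ls
cat > h.py <<'E'
import numpy as np, cv2, pickle
from cell import get_obs, snapshot, hand_in
def snap(n,f):
    s=snapshot(n); cv2.imwrite('pics/%s.png'%f,s['image'][:,:,::-1]); pickle.dump(s,open(f+'.pkl','wb')); return s
def pts(s):
    "world point of every pixel from depth"
    h,w=s['depth'].shape; u,v=np.meshgrid(np.arange(w),np.arange(h))
    n=cv2.undistortPoints(np.stack([u,v],-1).reshape(-1,1,2).astype(float),s['camera_matrix'],np.array(s['dist'])).reshape(h,w,2)
    d=s['depth']; P=np.stack([n[...,0]*d,-n[...,1]*d,-d],-1)
    return P@s['T'][:3,:3].T+s['T'][:3,3]
def proj(s,X):
    X=np.atleast_2d(X); c=(X-s['T'][:3,3])@s['T'][:3,:3]; c=c*[1,-1,-1]
    return cv2.projectPoints(c,np.zeros(3),np.zeros(3),s['camera_matrix'],np.array(s['dist']))[0].reshape(-1,2)
E
python3 - <<'E'
from h import *
a=snap('scene','scene0')
b=snap('top','top0')
print(a['T'][:3,3],b['T'][:3,3],get_obs())
E
```

```text
pics
[ 1.13223319 -0.52303105  0.95483869] [0.37929705 0.00531796 1.2043927 ] {'time': 0.1, 'joints': array([ 1.06028702,  0.7070412 , -0.0275898 ,  1.48490584,  0.02202079,
        0.95088643, -0.07551565]), 'joint_vel': array([-0.00195107, -0.00115427,  0.00093726, -0.00111428,  0.00014692,
        0.00088561, -0.00076913]), 'joint_torque': array([ 4.03380443e-03, -8.84293056e+01,  1.23768937e+00, -2.36453962e+01,
        1.72070693e-02,  5.02447554e-03, -5.64520326e-05]), 'tcp_pos': array([ 0.25972304, -0.51283888,  0.30348511]), 'orientation': array([-3.05481649e+00, -7.29431163e-01,  4.34603622e-04]), 'contact_force': array([-0.82470822,  0.51489229, -0.91453102]), 'ft_torque': array([ 0.01057193, -0.01629044,  0.02450937]), 'grip_force': 0.0, 'width': 0.08516627056417478}
```

Request:
play_rows:
  series:
    - [-1,[0,0,0],[0,0,0]]

```text
invalid input
```

View pics/scene0.png

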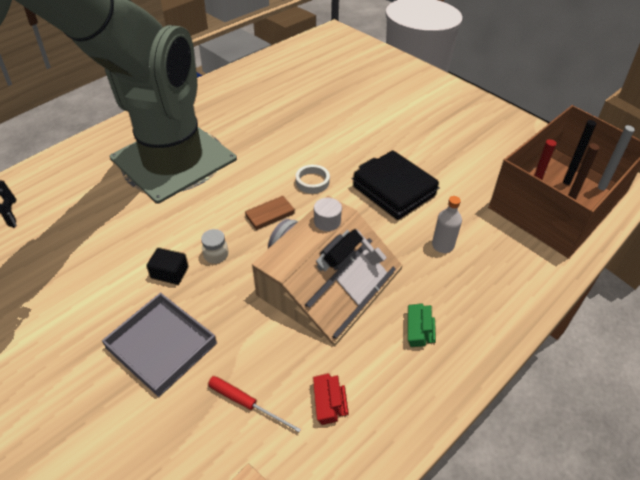

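View pics/top0.png

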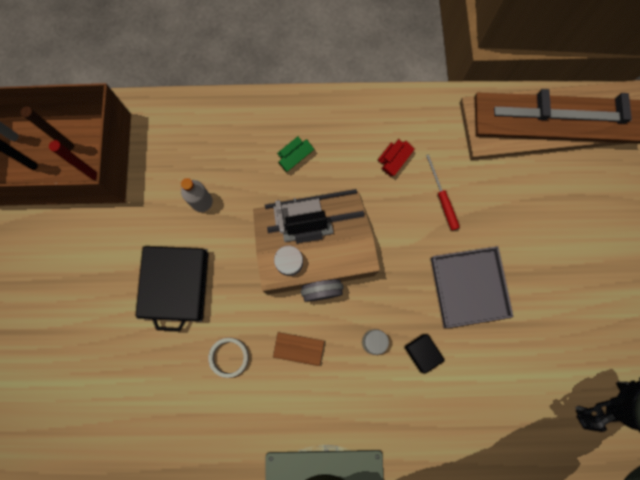

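Request:
play_rows:
  series:
    - [-1,[0,0,0],0]

```text
time: 0.2
tcp_pos: [0.2597, -0.5129, 0.3036]
orientation: [-3.055, -0.73, 0.0]
contact_force: [-0.3, -0.5, -1.5]
width: 0.0854
grip_force: 0.0
```

The scene view shows the stop on the manifold face at about (345,248), the tray at (160,342) and the look-alikes, green at (421,325) and red at (330,398). In the top view the stop is at (305,222), the tray at (472,287), green at (295,153) and red at (397,157). The stop I want is the black one clipped on the manifold. I'll confirm that in an enlarged crop while measuring.

Run:
```python
from h import *
b=pickle.load(open('top0.pkl','rb')); a=pickle.load(open('scene0.pkl','rb'))
c1=cv2.resize(b['image'][180:300,240:390],None,fx=5,fy=5,interpolation=cv2.INTER_CUBIC)[:, :750]
cv2.imwrite('pics/crop1.png',c1[:,:,::-1])
c2=cv2.resize(a['image'][190:350,240:420],None,fx=3.5,fy=3.5,interpolation=cv2.INTER_CUBIC)
cv2.imwrite('pics/crop2.png',c2[:,:,::-1])
P=pts(b)
# points of slope: normals by local plane fits, at 35 deg
Z=P[180:300,240:390]; 
gx=cv2.Sobel(Z.astype(np.float64),-1,1,0,ksize=5); gy=cv2.Sobel(Z.astype(np.float64),-1,0,1,ksize=5)
n=np.cross(gx,gy); n/=np.linalg.norm(n,axis=2,keepdims=True); n*=np.sign(n[...,2:])
t=np.degrees(np.arccos(n[...,2]))
hsv=cv2.cvtColor(b['image'],cv2.COLOR_RGB2HSV)[180:300,240:390]
wood=(hsv[...,1]>80)&(hsv[...,2]>100)
m=(abs(t-35)<4)&wood&(Z[...,2]>.015)
Q=Z[m]; 
for k in range(4):
    A=np.c_[Q[:,:2],np.ones(len(Q))]; s=np.linalg.lstsq(A,Q[:,2],rcond=None)[0]; r=Q[:,2]-A@s; Q=Q[abs(r)<.003]
nn=np.array([-s[0],-s[1],1]); nn/=np.linalg.norm(nn); print('slope',len(Q),s,nn,'tilt',np.degrees(np.arccos(nn[2])),'yaw',np.degrees(np.arctan2(nn[1],nn[0])))
dk=(abs(Z[...,2]-.106)<.004)&(t<5); print('deck z',np.median(Z[dk][:,2]),dk.sum())
c=np.argwhere(dk)+[180,240]; box=cv2.minAreaRect(Z[dk][:,:2].astype(np.float32)); print('deck rect',box)
# height above slope plane
hgt=(Z-[0,0,s[2]])@nn
blk=(hgt>.045)&(hgt<.065)&(hsv[...,2]<70)
print('blk',blk.sum(),Z[blk].mean(0),np.median(hgt[blk]),cv2.minAreaRect(Z[blk][:,:2].astype(np.float32)))
for nm,(u,v) in dict(tray=(472,287)).items(): print(P[v,u])
```

```text
slope 447 [-0.73520665 -0.11135943  0.54087007] [0.58997489 0.08936163 0.8024613 ] tilt 36.634214133443955 yaw 8.612942264721202
deck z 0.1060833238151293 289
deck rect ((0.5447005033493042, 0.007723622024059296), (0.11280529201030731, 0.25352904200553894), 1.1181960105895996)
blk 483 [0.63772206 0.03143369 0.13519905] 0.05435491932905159 ((0.6378540992736816, 0.03121999464929104), (0.03178327903151512, 0.08994791656732559), 8.402436256408691)
[ 0.49675139 -0.35971914  0.00715359]<stdin>:11: RuntimeWarning: invalid value encountered in divide
```

View pics/crop1.png

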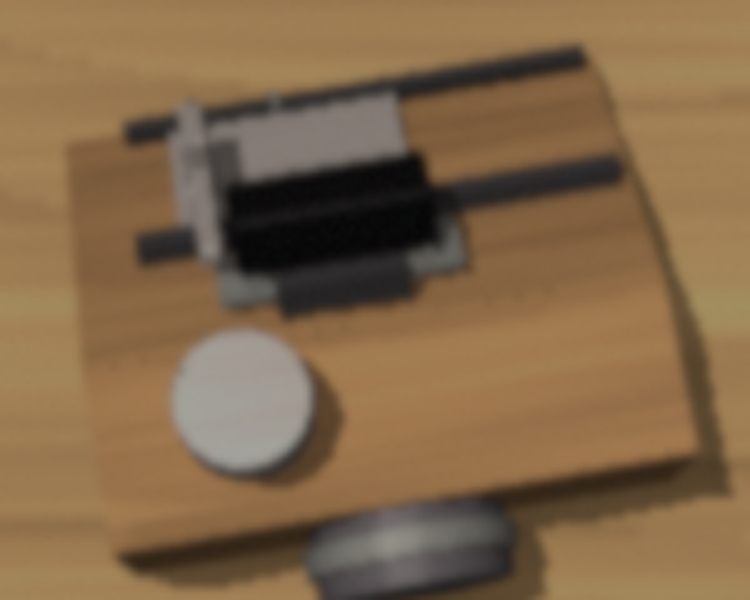

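View pics/crop2.png

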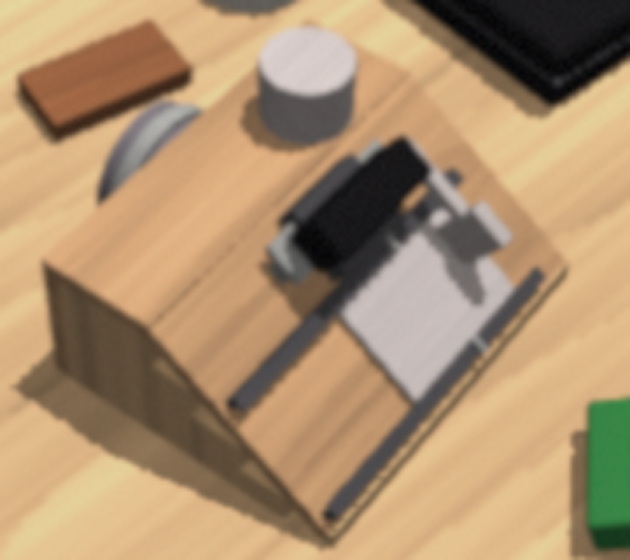

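The crops show the black stop on the rail at crop (335,212), which is top-view (307,222). It has the saddle under it and the gate handle's arm at its left end. The green and red ones lie loose on the bench, so this is the one. Next I'll fix the frames.

```bash
cat >> h.py <<'E'
psi=np.radians(8.5); d=np.array([np.cos(psi),np.sin(psi),0]); U=np.array([0,0,1.]); S,C=np.sin(np.radians(35)),np.cos(np.radians(35))
R=np.c_[-C*d+S*U, np.cross(S*d+C*U,-C*d+S*U), S*d+C*U]
E
python3 - <<'E'
from h import *
O0=np.array([.62,.031,.0876])
for f in('top0','scene0'):
    s=pickle.load(open(f+'.pkl','rb')); P=pts(s); L=(P-O0)@R*1000
    V=s['image'].max(2)
    m=(abs(L[...,0])<60)&(abs(L[...,1])<60)&(L[...,2]>25)&(V<60)
    m=cv2.morphologyEx(m.astype(np.uint8),cv2.MORPH_OPEN,np.ones((3,3)))>0
    q=L[m]; zt=np.percentile(q[:,2],90)
    t=q[q[:,2]>zt-3]
    print(f,m.sum(),'zt',zt,'pc x',np.percentile(t[:,0],[1,50,99]).round(1),'y',np.percentile(t[:,1],[1,50,99]).round(1),'all',np.percentile(q,[1,99],axis=0).round(1).tolist())
    w=(abs(L[...,2])<8)&(L[...,1]>60)&(L[...,1]<120)&(L[...,0]>-100)&(L[...,0]<25)
    print('  face z',np.median(L[w][:,2]),w.sum(), 'slope of z vs x', np.polyfit(L[w][:,0],L[w][:,2],1))
    fn=(L[...,2]>42)&(L[...,2]<58)&(L[...,0]<-35)&(L[...,0]>-110)&(abs(L[...,1])<90)
    print('  fin',fn.sum(),L[fn].mean(0) if fn.any() else '',np.ptp(L[fn],axis=0) if fn.any() else '')
    # tray: rim and floor
    hs=cv2.cvtColor(s['image'],cv2.COLOR_RGB2HSV)
    k=(hs[...,1]<70)&(P[...,0]>.35)&(P[...,0]<.65)&(P[...,1]<-.22)&(P[...,1]>-.52)&(P[...,2]>-.005)&(P[...,2]<.045)
    k=cv2.morphologyEx(k.astype(np.uint8),cv2.MORPH_OPEN,np.ones((3,3)))
    n,l,st,_=cv2.connectedComponentsWithStats(k); i=1+st[1:,4].argmax(); print('  tray',cv2.minAreaRect(P[l==i][:,:2].astype(np.float32)))
E
```

```text
top0 681 zt 51.585655564879225 pc x [-3.5 11.2 23.9] y [-40.9   3.   44.8] all [[-3.3, -41.6, 25.8], [25.6, 46.1, 53.3]]
  face z -4.443845199437652 896 slope of z vs x [ 0.00647636 -3.13012429]
  fin 45 [-54.65573508 -53.68301709  45.89067896] [29.28775794 11.51158751  6.3880105 ]
  tray ((0.4960411787033081, -0.3527720272541046), (0.1691104918718338, 0.16198959946632385), 8.016044616699219)
scene0 626 zt 52.9859037038612 pc x [-7.1  7.5 20.6] y [-36.2   7.4  47.6] all [[-7.3, -38.0, 26.2], [21.7, 48.6, 54.6]]
  face z -4.087557108417393 1445 slope of z vs x [ 0.00385343 -3.41037198]
  fin 80 [-56.37010268 -51.81438565  46.44527892] [30.24914349 15.71985548  8.79446077]
  tray ((0.48668190836906433, -0.34938639402389526), (0.1976141631603241, 0.1736200749874115), 7.591576099395752)
```

Request:
play_rows:
  series:
    - [-0.3,[0.16,0.04,0.1],0]
    - [-0.3,[0.16,0.1,0.06],0]
    - [-0.3,[0.1,0.16,0],0]
    - [-0.3,[0.1,0.17,0],0]
    - [-0.3,[0.1,0.17,0],0]

```text
time: 0.7
tcp_pos: [0.4154, -0.3512, 0.3438]
orientation: [-3.056, -0.729, 0.0]
contact_force: [1.2, -0.8, -0.7]
width: 0.0551
grip_force: 0.0
```

Request:
play_rows:
  series:
    - [-0.3,[0.09,0.153,0],0.04]
    - [-0.3,[0.09,0.153,0],0.04]
    - [-0.3,[0.09,0.153,0],0.04]
    - [-0.3,[0.09,0.153,0],0.04]
    - [-0.3,[0.09,0.153,0],0.04]

```text
time: 1.2
tcp_pos: [0.5279, -0.16, 0.3439]
orientation: [2.676, 1.645, -0.0]
contact_force: [0.3, -1.2, -0.3]
width: 0.0555
grip_force: 0.0
```

Request:
play_rows:
  series:
    - [-0.3,[0.09,0.153,0],0.04]
    - [-0.3,[0.09,0.153,0],0.04]
    - [-0.3,[0.09,0.153,0],0.04]
    - [-0.3,[0.085,0.153,0],0.04]
    - [-0.3,[0.077,0.153,0],0.04]

```text
time: 1.7
tcp_pos: [0.6359, 0.0311, 0.3437]
orientation: [-2.037, -2.391, 0.0]
contact_force: [-0.1, -0.5, 0.6]
width: 0.0555
grip_force: 0.0
```

Request:
play_rows:
  series:
    - [-0.3,[0,0,-0.1],0]
    - [-0.3,[0,0,-0.1],0]
    - [-0.3,[0,0,0],0]
    - [-0.3,[0,0,0],0]

```text
time: 2.1
tcp_pos: [0.6354, 0.0294, 0.2945]
orientation: [-2.044, -2.386, 0.0]
contact_force: [-0.1, 0.6, 0.9]
width: 0.0557
grip_force: 0.0
```

Run:
```python
from h import *
s=snap('wrist','w1'); o=get_obs(); print(o['tcp_pos'],o['orientation'],o['width'],o['joints'].round(2),s['T'][:3,3])
P=pts(s); O0=np.array([.6113,.0256,.0885]); L=(P-O0)@R*1000
V=s['image'].max(2)
m=(abs(L[...,0])<60)&(abs(L[...,1])<60)&(L[...,2]>25)&(L[...,2]<65)&(V<60)
q=L[m]; print(m.sum(),np.percentile(q,[1,50,99],axis=0).round(1).tolist())
t=q[q[:,2]>np.percentile(q[:,2],80)-3];print(np.percentile(t,[1,50,99],axis=0).round(1).tolist())
```

```text
[0.63558724 0.02942792 0.29512274] [2.04318539e+00 2.38537668e+00 1.36888767e-03] 0.055516145240412415 [ 0.04  0.83 -0.31  1.24  0.25  1.11 -0.14] [0.62294843 0.10600956 0.36354079]
8106 [[-14.1, -46.1, 26.0], [9.3, -6.7, 53.5], [14.9, 41.4, 55.2]]
[[-14.3, -45.2, 51.6], [1.7, -5.3, 54.1], [14.3, 41.6, 55.3]]
```

View pics/w1.png

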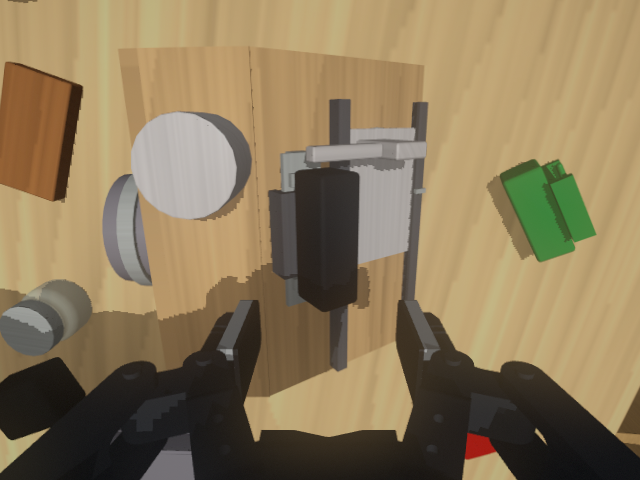

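The wrist view shows the black stop upright in the picture at (328,238). The two pads at (240,330) and (415,330) straddle it evenly, and the saddle's near edge is at (283,235). I'll go down over it.

Request:
play_rows:
  series:
    - [-0.3,[0,0.004,-0.18],0]
    - [-0.3,[0,0,-0.1],0]
    - [-0.3,[0,0,-0.08],0]
    - [-0.3,[0,0,0],0]

```text
time: 2.55
tcp_pos: [0.635, 0.0303, 0.203]
orientation: [-2.043, -2.385, 0.002]
contact_force: [0.1, -0.1, 0.9]
width: 0.0552
grip_force: 0.0
```

Request:
play_rows:
  series:
    - [-0.3,[0,0,-0.016],0]
    - [-0.3,[0,0,0],0]

```text
time: 2.75
tcp_pos: [0.6357, 0.0305, 0.2011]
orientation: [2.043, 2.385, 0.002]
contact_force: [-0.0, -0.1, -0.5]
width: 0.0556
grip_force: 0.0
```

Request:
play_rows:
  series:
    - [-0.3,[0,0,-0.016],0]
    - [-0.3,[0,0,0],0]

```text
time: 2.95
tcp_pos: [0.6353, 0.0306, 0.1961]
orientation: [2.043, 2.386, 0.0]
contact_force: [0.5, 0.8, 0.1]
width: 0.0556
grip_force: 0.0
```

Request:
play_rows:
  series:
    - [-0.3,[0,0,-0.012],0]
    - [-0.3,[0,0,0],0]

```text
time: 3.15
tcp_pos: [0.6352, 0.0306, 0.1926]
orientation: [-2.043, -2.386, 0.0]
contact_force: [0.4, 0.7, 0.4]
width: 0.0553
grip_force: 0.0
```

Run:
```python
from h import *
s=snap('wrist','w2'); print(get_obs()['tcp_pos'])
```

```text
[0.635251   0.030558   0.19277478]
```

View pics/w2.png

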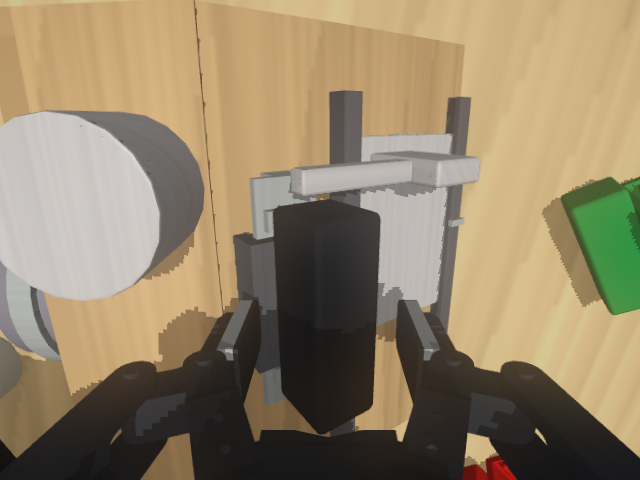

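The pads now straddle the block with a small gap on each side: pads at (240,330) and (415,330), block from 275 to 380. I'll creep down until there is contact.

Request:
play_rows:
  series:
    - [-0.3,[0,0,-0.012],0]
    - [-0.3,[0,0,0],0]

```text
time: 3.4
tcp_pos: [0.6352, 0.0305, 0.1895]
orientation: [-2.043, -2.386, 0.001]
contact_force: [-0.3, 0.3, -0.1]
width: 0.0556
grip_force: 0.0
```

Request:
play_rows:
  series:
    - [-0.3,[0,0,-0.008],0]
    - [-0.3,[0,0,0],0]

```text
time: 3.6
tcp_pos: [0.6353, 0.0306, 0.1878]
orientation: [-2.043, -2.386, 0.0]
contact_force: [-0.5, 0.4, 0.7]
width: 0.0557
grip_force: 0.6
```

Request:
play_rows:
  series:
    - [-0.3,[0,0,-0.008],0]
    - [-0.3,[0,0,0],0]

```text
time: 3.8
tcp_pos: [0.6354, 0.0306, 0.1871]
orientation: [2.043, 2.386, 0.001]
contact_force: [-4.2, -0.3, 19.9]
width: 0.0556
grip_force: 10.1
```

Request:
play_rows:
  series:
    - [-0.3,[0,0,0.012],0]
    - [0.3,[0,0,0],0]
    - [0.3,[0,0,0],0]
    - [0.3,[0,0,0],0]
    - [0.3,[0,0,0],0]
  newtons: 60

```text
time: 4.3
tcp_pos: [0.6355, 0.0306, 0.1895]
orientation: [2.043, 2.386, 0.001]
contact_force: [-2.3, -0.4, 14.2]
width: 0.0376
grip_force: 54.1
```

Request:
play_rows:
  series:
    - [1,[0,0,0],0]
    - [1,[0,0,0],0]
    - [1,[0,0,0],0]
  newtons: 60

```text
time: 4.6
tcp_pos: [0.6355, 0.0306, 0.1895]
orientation: [2.043, 2.386, 0.001]
contact_force: [-2.5, -0.8, 14.1]
width: 0.0372
grip_force: 54.1
```

Request:
play_rows:
  series:
    - [1,[0,0,0.012],0]
    - [1,[0,0,0.012],0]
    - [1,[0,0,0],0]
  newtons: 60

```text
time: 4.9
tcp_pos: [0.6353, 0.0305, 0.1959]
orientation: [2.043, 2.386, -0.0]
contact_force: [-5.9, -1.0, 20.6]
width: 0.0336
grip_force: 60.9
```

Request:
play_rows:
  series:
    - [1,[0,0,0.008],0]
    - [1,[0,0,0],0]

```text
time: 5.1
tcp_pos: [0.635, 0.0305, 0.1974]
orientation: [-2.043, -2.386, 0.001]
contact_force: [-5.1, -0.8, 17.0]
width: 0.033
grip_force: 59.6
```

Run:
```python
from h import *
s=snap('wrist','w3'); t=snap('scene','s3')
P=pts(s); O=np.array([.611,.0265,.0878]); L=(P-O)@R*1000
V=s['image'].max(2)
m=(L[...,0]>-40)&(L[...,0]<15)&(abs(L[...,1])<50)&(L[...,2]>30)&(L[...,2]<80)&(V<60)
m[:, :270]=0; m[:,385:]=0; m[420:]=0
# normal of top face: tilt profile along r at y<-20
for lo,hi in((-45,-25),(-25,-12)):
    k=m&(L[...,1]>lo)&(L[...,1]<hi); q=P[k]-O; r=-(q@d)*1000; up=q[:,2]*1000
    h,e=np.histogram(r,bins=np.arange(-60,10,4)); print([(int(e[i]),round(float(np.median(up[(r>=e[i])&(r<e[i+1])])),1)) for i in range(len(h)) if h[i]>5])
c=cv2.resize(np.hstack([s['image'][150:450,180:480], cv2.resize(t['image'][205:305,290:390],(300,300),interpolation=cv2.INTER_CUBIC)]),None,fx=1.33,fy=1.33)
cv2.imwrite('pics/c3.png',c[:,:,::-1])
```

```text
[(-40, 45.2), (-36, 46.9), (-32, 48.7), (-28, 50.7), (-24, 52.5), (-20, 52.8), (-16, 38.3), (-12, 35.8), (-8, 34.2)]
[(-40, 44.8), (-36, 46.8), (-32, 48.9), (-28, 50.8), (-24, 52.8), (-20, 53.9)]
```

View pics/c3.png

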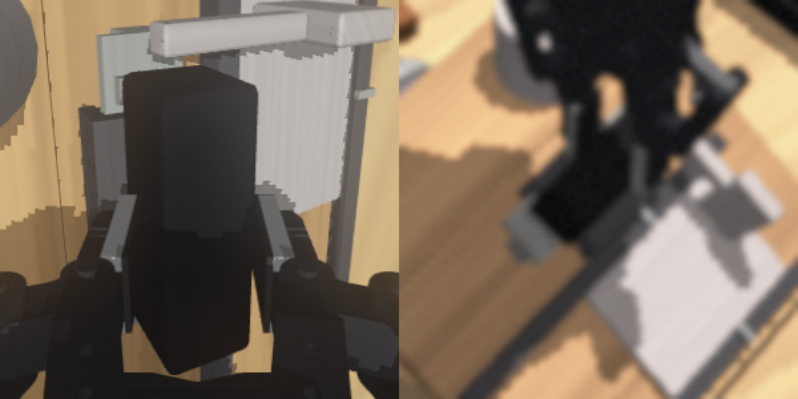

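The near-vertical view gives a top-face slope of about 26°. The stop has therefore already rocked about 9° around the edge, held at both pads at crop (120,230) and (268,225). I'll keep lifting.

Request:
play_rows:
  series:
    - [1,[0,0,0],0]
    - [1,[-0.004,0,0.008],0]
    - [1,[-0.004,0,0.008],0]
    - [1,[0,0,0],0]
  newtons: 80

```text
time: 5.6
tcp_pos: [0.6334, 0.0304, 0.2018]
orientation: [2.043, 2.385, 0.001]
contact_force: [-3.6, -1.8, 18.9]
width: 0.0304
grip_force: 78.2
```

```bash
cat > tilt.py <<'E'
from h import *
import sys
s=snap('wrist',sys.argv[1]); o=get_obs(); print(o['tcp_pos'],o['contact_force'].round(1),o['width'],o['grip_force'])
P=pts(s); O=np.array([.611,.0265,.0878]); q=P-O; y=q@R[:,1]*1000; r=-(q@d)*1000; up=q[...,2]*1000
m=(s['image'].max(2)<60)&(y>-45)&(y<-22)&(up>28)&(up<110)&(r>-65)&(r<25); m[:,:250]=0; m[:,400:]=0
print([(int(e),round(float(np.median(up[m&(r>=e)&(r<e+4)])),1)) for e in range(-60,16,4) if (m&(r>=e)&(r<e+4)).sum()>8])
E
python3 tilt.py w4
```

```text
[0.63346876 0.03035999 0.20182398] [-4.2 -1.9 19.3] 0.030203139314008295 78.31394026055932
[(-40, 47.8), (-36, 49.3), (-32, 50.7), (-28, 52.3), (-24, 53.9), (-20, 55.4), (-16, 56.9), (-12, 55.3), (-8, 44.4), (-4, 35.3)]
```

Request:
play_rows:
  series:
    - [1,[-0.004,0,0.008],0]
    - [1,[-0.004,0,0.008],0]
    - [1,[0,0,0],0]
  newtons: 80

```text
time: 5.95
tcp_pos: [0.6319, 0.0305, 0.2052]
orientation: [2.042, 2.385, 0.002]
contact_force: [5.5, -0.9, 1.0]
width: 0.0292
grip_force: 75.2
```

```bash
python3 tilt.py w5
```

```text
[0.63192067 0.03050125 0.20506871] [ 5.9 -0.6  2.4] 0.029358104303646687 75.53278734907508
[(-36, 51.6), (-32, 52.8), (-28, 54.0), (-24, 55.4), (-20, 56.7), (-16, 58.0), (-12, 58.6), (-8, 51.9), (-4, 39.0), (0, 32.1)]
```

The slope is now 17.7°, so the stop has rocked about 17° and the lip is past the roller. The fingertips only hold its top edge. I'll let go briefly, check that it stays rocked on the catch, and regrip lower.

Request:
play_rows:
  series:
    - [-0.1,[0,0,0],0]
    - [-0.1,[0,0,0],0]
    - [-0.1,[0,0,0],0]
  newtons: 40

```text
time: 6.3
tcp_pos: [0.6311, 0.0306, 0.2046]
orientation: [-2.043, -2.386, 0.001]
contact_force: [-0.5, 0.3, -0.6]
width: 0.0469
grip_force: 0.0
```

```bash
python3 tilt.py w6
```

```text
[0.63111524 0.03063004 0.20460928] [-0.4  0.2 -0.6] 0.047039223722237664 0.0
[(-36, 51.7), (-32, 52.8), (-28, 54.0), (-24, 55.3), (-20, 56.6), (-16, 57.8), (-12, 58.7), (-8, 53.9), (-4, 40.1), (0, 31.9)]
```

Request:
play_rows:
  series:
    - [-0.1,[0,0,-0.03],0]
    - [-0.1,[-0.004,0,-0.016],0]
    - [-0.1,[0,0,0],0]

```text
time: 6.65
tcp_pos: [0.6299, 0.0305, 0.1924]
orientation: [-2.042, -2.386, 0.002]
contact_force: [-0.4, -0.9, 0.3]
width: 0.0467
grip_force: 0.0
```

Request:
play_rows:
  series:
    - [1,[0,0,0],0]
    - [1,[0,0,0],0]
    - [1,[0,0,0],0]
    - [1,[0,0,0],0]
  newtons: 60

```text
time: 7.05
tcp_pos: [0.63, 0.0305, 0.1936]
orientation: [-2.043, -2.386, 0.001]
contact_force: [-4.1, -1.0, 5.9]
width: 0.0338
grip_force: 55.7
```

```bash
python3 tilt.py w7
```

```text
[0.62996092 0.0305007  0.19363805] [-5.3 -1.1  5.3] 0.03324642248760475 55.683169635012746
[(-36, 51.8), (-32, 53.0), (-28, 54.1), (-24, 55.4), (-20, 56.5), (-16, 57.7), (-12, 58.6), (-8, 54.9), (-4, 40.9), (0, 32.4)]
```

Request:
play_rows:
  series:
    - [1,[-0.002,0,0.008],0]
    - [1,[-0.002,0,0.008],0]
    - [1,[0,0,0],0]
  newtons: 70

```text
time: 7.4
tcp_pos: [0.6284, 0.0303, 0.1975]
orientation: [-2.042, -2.385, 0.003]
contact_force: [-8.9, -0.6, 6.2]
width: 0.0309
grip_force: 68.4
```

```bash
python3 tilt.py w8
```

```text
[0.62845802 0.03027242 0.19750383] [-8.8 -2.4  7.4] 0.03085106932517085 68.62904565408826
[(-36, 53.9), (-32, 55.3), (-28, 56.2), (-24, 57.0), (-20, 57.9), (-16, 58.6), (-12, 59.6), (-8, 59.9), (-4, 49.8), (0, 36.3)]
```

The tilt is now about 12°, so the stop has rocked about 22°. Next I'll shift it about 8 mm along rail +x.

Request:
play_rows:
  series:
    - [1,[-0.009,-0.0015,0.006],0]
    - [1,[-0.009,-0.0015,0.006],0]
    - [1,[-0.009,-0.0015,0.006],0]
    - [1,[0,0,0],0]
  newtons: 70

```text
time: 7.85
tcp_pos: [0.6225, 0.0294, 0.2022]
orientation: [2.043, 2.386, 0.0]
contact_force: [0.5, -0.5, -1.3]
width: 0.0309
grip_force: 66.0
```

```bash
python3 tilt.py w9
```

```text
[0.6225736  0.02944477 0.20206164] [-0.9  0.1 -0.8] 0.03084187286406511 66.02626803796738
[(-28, 59.5), (-24, 60.4), (-20, 61.2), (-16, 62.0), (-12, 62.8), (-8, 63.6), (-4, 64.4), (0, 63.3), (4, 45.9)]
```

Request:
play_rows:
  series:
    - [1,[-0.004,0,0.016],0]
    - [1,[-0.004,0,0.02],0]
    - [1,[0,0,0.03],0]
    - [1,[0,0,0.04],0]
    - [1,[0,0,0],0]
  newtons: 70

```text
time: 8.4
tcp_pos: [0.621, 0.0295, 0.2301]
orientation: [2.042, 2.385, 0.002]
contact_force: [0.2, -0.5, -1.5]
width: 0.0306
grip_force: 66.1
```

```bash
python3 tilt.py w10
```

```text
[0.62077949 0.02945658 0.22919039] [ 0.4 -0.1 -2.5] 0.031246717632125987 66.06168933212757
[(-28, 86.8), (-24, 88.0), (-20, 88.9), (-16, 89.7), (-12, 90.4), (-8, 91.2), (-4, 92.0), (0, 92.0), (4, 78.2), (8, 65.9)]
```

View pics/w10.png

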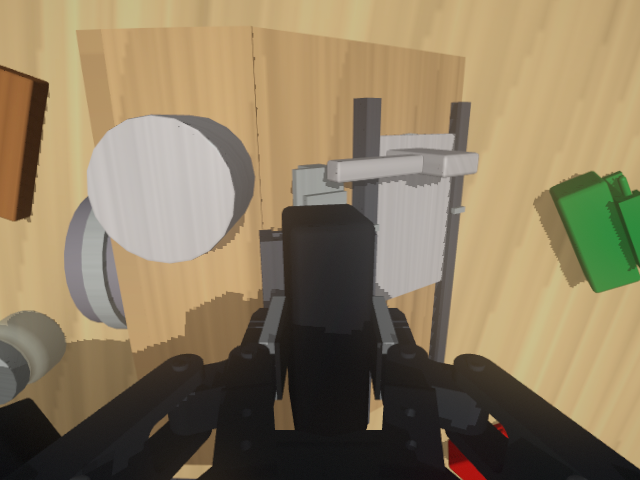

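The stop is off the rail and held squarely: block at (330,260), gate still shut. I'll lift it and carry it to the tray.

Request:
play_rows:
  series:
    - [1,[0,0,0.08],0]
    - [1,[0,0,0.1],0]
    - [1,[0,-0.06,0.08],0]
    - [1,[-0.04,-0.13,0],0]
    - [1,[-0.05,-0.15,0],0]

```text
time: 8.95
tcp_pos: [0.5979, -0.0557, 0.2935]
orientation: [2.041, 2.388, 0.001]
contact_force: [0.2, -1.1, -2.4]
width: 0.031
grip_force: 66.2
```

Request:
play_rows:
  series:
    - [1,[-0.07,-0.17,0],0]
    - [1,[-0.07,-0.17,0],0]
    - [1,[-0.07,-0.17,0],0]
    - [1,[-0.07,-0.17,0],0]
    - [1,[-0.05,-0.15,0],0]

```text
time: 9.45
tcp_pos: [0.5141, -0.2653, 0.2933]
orientation: [-2.044, -2.385, 0.001]
contact_force: [0.6, -0.2, -1.6]
width: 0.0307
grip_force: 66.1
```

Request:
play_rows:
  series:
    - [1,[-0.04,-0.13,0],0]
    - [1,[-0.03,-0.12,0],0]
    - [1,[-0.01,-0.08,0],0]
    - [1,[0,0,0],0]

```text
time: 9.85
tcp_pos: [0.4943, -0.3484, 0.2928]
orientation: [-2.048, -2.382, 0.002]
contact_force: [0.3, 0.3, -2.4]
width: 0.031
grip_force: 66.2
```

Run:
```python
from h import *
s=snap('wrist','w11'); o=get_obs(); print(o['tcp_pos'],o['width'],o['grip_force'],o['contact_force'])
P=pts(s); V=s['image'].max(2); T=np.array([.494,-.352])
# tray rim from this closer view
k=(abs(P[...,2]-.032)<.005)&(np.hypot(P[...,0]-T[0],P[...,1]-T[1])<.14)
print('rim',k.sum(),cv2.minAreaRect(P[k][:,:2].astype(np.float32)))
m=(V<60)&(P[...,2]>o['tcp_pos'][2]-.075)&(P[...,2]<o['tcp_pos'][2]-.02); m[:,:270]=0;m[:,385:]=0;m[:200]=0;m[425:]=0
print('blk',m.sum(),np.percentile(P[m],[1,50,99],axis=0).round(3).tolist())
```

```text
[ 0.49502588 -0.34646304  0.29289083] 0.030746849096562973 66.16450125351548 [ 0.65171561  0.98811154 -1.43835283]
rim 3595 ((0.49587124586105347, -0.35446181893348694), (0.17044484615325928, 0.16028229892253876), 7.722280979156494)
blk 19951 [[0.473, -0.384, 0.221], [0.492, -0.34, 0.241], [0.512, -0.304, 0.261]]
```

Request:
play_rows:
  series:
    - [1,[0,-0.036,-0.12],0]
    - [1,[0,0,-0.16],0]
    - [1,[0,0,-0.16],0]
    - [1,[0,0,-0.12],0]
    - [1,[0,0,-0.07],0]

```text
time: 10.4
tcp_pos: [0.4953, -0.353, 0.1334]
orientation: [-2.04, -2.386, -0.0]
contact_force: [-0.6, -0.2, -0.3]
width: 0.0308
grip_force: 66.1
```

Request:
play_rows:
  series:
    - [1,[0,0,-0.016],0]
    - [1,[0,0,-0.016],0]
    - [1,[0,0,0],0]

```text
time: 10.7
tcp_pos: [0.4959, -0.3544, 0.1285]
orientation: [2.042, 2.386, 0.0]
contact_force: [0.1, -0.6, -1.6]
width: 0.0308
grip_force: 66.1
```

Request:
play_rows:
  series:
    - [1,[0,0,-0.008],0]
    - [1,[0,0,-0.008],0]
    - [1,[0,0,0],0]

```text
time: 11.0
tcp_pos: [0.4955, -0.3546, 0.124]
orientation: [2.043, 2.386, -0.0]
contact_force: [0.0, -0.1, -2.4]
width: 0.0308
grip_force: 66.2
```

Request:
play_rows:
  series:
    - [1,[0,0,-0.012],0]
    - [1,[0,0,-0.012],0]
    - [1,[0,0,0],0]

```text
time: 11.3
tcp_pos: [0.4954, -0.3545, 0.1174]
orientation: [-2.043, -2.386, 0.0]
contact_force: [-0.4, -0.5, -2.1]
width: 0.0311
grip_force: 66.2
```

Request:
play_rows:
  series:
    - [1,[0,0,-0.008],0]
    - [1,[0,0,-0.008],0]
    - [1,[0,0,0],0]

```text
time: 11.6
tcp_pos: [0.4955, -0.3545, 0.1136]
orientation: [-2.043, -2.386, 0.0]
contact_force: [-0.5, 0.2, -1.6]
width: 0.0309
grip_force: 66.2
```

Request:
play_rows:
  series:
    - [1,[0,0,-0.008],0]
    - [1,[0,0,0],0]

```text
time: 11.8
tcp_pos: [0.4956, -0.3547, 0.112]
orientation: [2.043, 2.386, -0.0]
contact_force: [-1.0, -0.3, 1.3]
width: 0.0312
grip_force: 66.0
```

Request:
play_rows:
  series:
    - [1,[0,0,-0.006],0]
    - [1,[0,0,0],0]
    - [1,[0,0,0],0]

```text
time: 12.1
tcp_pos: [0.4955, -0.3549, 0.1109]
orientation: [2.043, 2.386, -0.001]
contact_force: [-4.3, -0.1, 10.5]
width: 0.0307
grip_force: 65.5
```

Request:
play_rows:
  series:
    - [1,[0,0,-0.004],0]
    - [1,[0,0,0],0]
    - [1,[0,0,0],0]
  newtons: 25

```text
time: 12.4
tcp_pos: [0.4954, -0.3549, 0.1095]
orientation: [2.043, 2.386, -0.001]
contact_force: [-2.4, -1.5, 5.4]
width: 0.0306
grip_force: 51.0
```

Request:
play_rows:
  series:
    - [1,[0,0,-0.008],0]
    - [1,[0,0,-0.006],0]
    - [1,[0,0,0],0]
  newtons: 20

```text
time: 12.7
tcp_pos: [0.4955, -0.3544, 0.1056]
orientation: [-2.043, -2.386, -0.0]
contact_force: [-0.0, -0.5, -0.5]
width: 0.0298
grip_force: 19.7
```

Request:
play_rows:
  series:
    - [0.1,[0,0,0],0]
    - [0,[0,0,0],0]
    - [-0.15,[0,0,0],0]
    - [-0.3,[0,0,0],0]
    - [-0.3,[0,0,0],0]

```text
time: 13.2
tcp_pos: [0.4956, -0.3546, 0.1059]
orientation: [-2.043, -2.386, 0.0]
contact_force: [0.2, 0.2, 0.5]
width: 0.0556
grip_force: 0.0
```

Request:
play_rows:
  series:
    - [-0.3,[0,0,0.06],0]
    - [-0.3,[0,0,0.12],0]
    - [-0.3,[0,0,0.18],0]
    - [-0.3,[0,0,0.18],0]
    - [-0.3,[0,0,0.18],0]

```text
time: 13.7
tcp_pos: [0.4952, -0.3543, 0.289]
orientation: [2.042, 2.386, 0.001]
contact_force: [1.2, -0.4, -0.3]
width: 0.0555
grip_force: 0.0
```

Run:
```python
from h import *
s=snap('wrist','w12'); t=snap('top','t12'); o=get_obs(); print(o['tcp_pos'],o['width'])
for q in(s,t):
    P=pts(q); V=q['image'].max(2)
    m=(V<70)&(P[...,2]>.04)&(P[...,2]<.08)&(np.hypot(P[...,0]-.496,P[...,1]+.354)<.09)
    print(m.sum(),np.percentile(P[m],[2,50,98],axis=0).round(3).tolist() if m.any() else '')
# handle fin and rib from top
P=pts(t); O=np.array([.611,.0265,.0878]); L=(P-O)@R*1000
f=(L[...,2]>40)&(L[...,2]<60)&(L[...,0]<-40)&(L[...,0]>-100)&(abs(L[...,1])<80); print('fin',f.sum(),np.percentile(L[f],[3,50,97],axis=0).round(1).tolist())
cv2.imwrite('pics/c12.png',np.hstack([s['image'],cv2.resize(t['image'][180:300,240:360],(480,480))])[:,:,::-1][:, ::1][:480,:1120][::1,::1].copy()) 
i=cv2.imread('pics/c12.png'); cv2.imwrite('pics/c12.png',cv2.resize(i,(798,342)))
```

```text
[ 0.496627   -0.35494259  0.29260966] 0.05525561416376651
3931 [[0.475, -0.397, 0.053], [0.492, -0.352, 0.056], [0.51, -0.311, 0.058]]
530 [[0.477, -0.397, 0.046], [0.494, -0.353, 0.057], [0.512, -0.309, 0.062]]
fin 63 [[-75.2, -62.1, 42.5], [-56.4, -56.6, 50.9], [-46.9, -50.9, 54.0]]
```

View pics/c12.png

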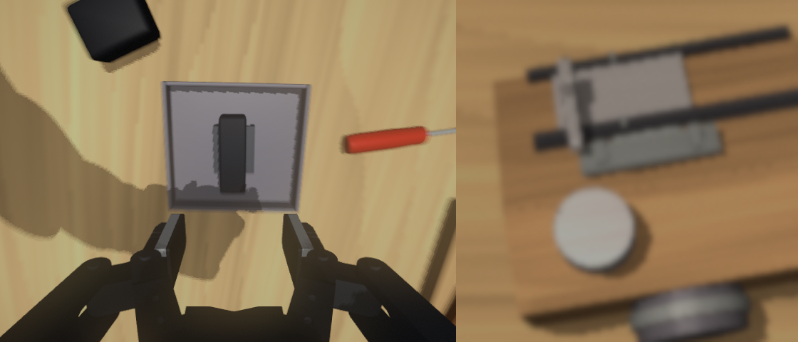

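The stop stands flat in the middle of the tray, in the left picture at (232,153). In the right picture the handle is at (566,95) and the half ribs at (612,58) and (622,122). Next I'll move to the handle, turning the gripper by 90°.

Request:
play_rows:
  series:
    - [-0.1,[0.067,0.163,0],-0.045]
    - [-0.1,[0.067,0.163,0],-0.045]
    - [-0.1,[0.067,0.163,0],-0.045]
    - [-0.1,[0.067,0.163,0],-0.045]
    - [-0.1,[0.067,0.163,0],-0.045]

```text
time: 14.3
tcp_pos: [0.5796, -0.149, 0.2868]
orientation: [2.747, 1.524, 0.001]
contact_force: [1.4, -0.6, -0.2]
width: 0.0473
grip_force: 0.0
```

Request:
play_rows:
  series:
    - [-0.1,[0.067,0.163,0],-0.045]
    - [-0.1,[0.067,0.163,0],-0.045]
    - [-0.1,[0.067,0.163,0],-0.045]
    - [-0.1,[0.067,0.163,0],-0.045]
    - [-0.1,[0.067,0.163,0],-0.045]

```text
time: 14.8
tcp_pos: [0.6633, 0.0551, 0.2869]
orientation: [-3.104, -0.48, -0.001]
contact_force: [1.2, 0.0, -0.1]
width: 0.0467
grip_force: 0.0
```

Request:
play_rows:
  series:
    - [-0.1,[0.067,0.163,0],-0.045]
    - [-0.1,[0,0,-0.1],0]
    - [-0.1,[0,0,-0.1],0]
    - [-0.1,[0,0,0],0]
    - [-0.1,[0,0,0],0]

```text
time: 15.3
tcp_pos: [0.6799, 0.0936, 0.2371]
orientation: [-3.13, -0.267, -0.001]
contact_force: [0.3, 0.5, 0.8]
width: 0.0471
grip_force: 0.0
```

Run:
```python
from h import *
s=snap('wrist','w13'); o=get_obs(); print(o['tcp_pos'],o['orientation'],o['width'],o['joints'].round(2))
P=pts(s); O=np.array([.611,.0265,.0878]); L=(P-O)@R*1000
f=(L[...,2]>46)&(L[...,2]<58)&(L[...,0]<-45)&(L[...,0]>-90)&(abs(L[...,1])<80)&(s['image'].max(2)>110); print('fin',f.sum(),np.percentile(L[f],[3,50,97],axis=0).round(1).tolist())
g=(abs(L[...,1])<40)&(L[...,2]>12.5)&(L[...,2]<20)&(((L[...,0]<-110)&(L[...,0]>-130))|((L[...,0]<-27)&(L[...,0]>-40)))
h,e=np.histogram(L[g][:,1],bins=np.arange(-40,41,4)); print(list(zip(e.astype(int).tolist(),h.tolist())))
print((o['tcp_pos']-O)@np.c_[-d,R[:,1]]*1000)
```

```text
[0.68013149 0.09351787 0.23768331] [-3.12967171e+00 -2.66832331e-01 -2.70548419e-03] 0.04685443112633405 [-0.24  0.97  0.14  1.09 -0.13  1.09 -1.49]
fin 737 [[-78.2, -61.7, 49.0], [-67.1, -55.9, 50.6], [-50.6, -50.5, 52.0]]
[(-40, 1), (-36, 1), (-32, 0), (-28, 1), (-24, 2), (-20, 118), (-16, 17), (-12, 2), (-8, 0), (-4, 1), (0, 0), (4, 6), (8, 4), (12, 1), (16, 1), (20, 3), (24, 3), (28, 8), (32, 4), (36, 6)]
[-78.27800797 -56.06344962]
```

View pics/w13.png

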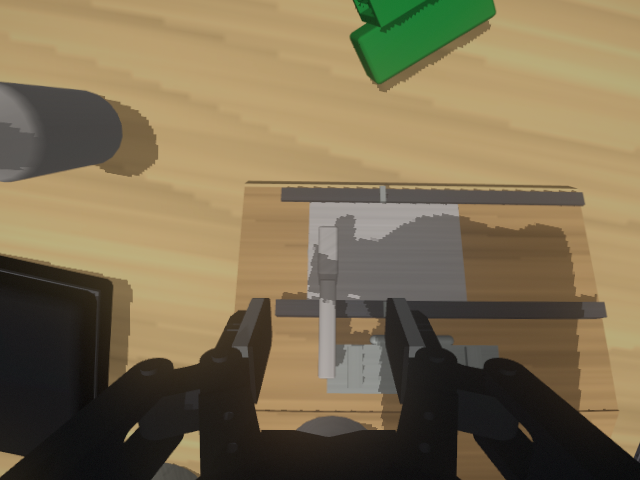

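The handle stands at (328,265) between the pads at (258,340) and (398,340), at y −56. The half rib is at (383,193), at y about −17, so the gate needs to move about 39 mm. I'll go down, grip and slide.

Request:
play_rows:
  series:
    - [-0.1,[0,0,-0.18],0]
    - [-0.1,[0,0,-0.12],0]
    - [-0.1,[0,0,-0.06],0]
    - [-0.1,[0,0,-0.024],0]
    - [-0.1,[0,0,0],0]

```text
time: 15.85
tcp_pos: [0.6802, 0.0936, 0.1408]
orientation: [-3.13, -0.267, -0.002]
contact_force: [0.1, -0.1, -0.6]
width: 0.0468
grip_force: 0.0
```

Request:
play_rows:
  series:
    - [1,[0,0,0],0]
    - [1,[0,0,0],0]
    - [1,[0,0,0],0]
    - [1,[0,0,0],0]
    - [1,[0,0,0],0]
  newtons: 30

```text
time: 16.35
tcp_pos: [0.6802, 0.0938, 0.1411]
orientation: [-3.13, -0.267, -0.003]
contact_force: [-1.2, 0.3, 7.5]
width: 0.0115
grip_force: 31.8
```

Run:
```python
from h import *
o=get_obs(); O=np.array([.611,.0265,.0878]); print(o['tcp_pos'],o['width'],o['grip_force'],o['contact_force'].round(1),(o['tcp_pos']-O)@np.c_[-d,R[:,1]]*1000, R[:,1])
```

```text
[0.68020083 0.09381717 0.1411345 ] 0.011466601260489344 31.814863085746765 [-1.2  0.3  7.5] [-78.39083003 -56.34921142] [ 0.14780941 -0.98901586  0.        ]
```

Request:
play_rows:
  series:
    - [1,[0.0047,-0.0313,0],0]
    - [1,[0.0047,-0.0313,0],0]
    - [1,[0.0047,-0.0313,0],0]
    - [1,[0.0047,-0.0313,0],0]
    - [1,[0.0047,-0.0313,0],0]

```text
time: 16.85
tcp_pos: [0.6862, 0.0559, 0.1411]
orientation: [-3.128, -0.268, -0.003]
contact_force: [-0.6, 7.6, 7.0]
width: 0.0117
grip_force: 32.3
```

Request:
play_rows:
  series:
    - [1,[0,0,0],0]
    - [1,[0,0,0],0]
    - [1,[0,0,0],0]
    - [1,[0,0,0],0]

```text
time: 17.25
tcp_pos: [0.6864, 0.0544, 0.1411]
orientation: [3.13, 0.267, 0.004]
contact_force: [1.7, -0.9, 6.5]
width: 0.0118
grip_force: 31.4
```

Request:
play_rows:
  series:
    - [0.3,[0,0,0],0]
    - [0,[0,0,0],0]
    - [-0.1,[0,0,0],0]
    - [-0.1,[0,0,0],0]

```text
time: 17.65
tcp_pos: [0.6856, 0.0546, 0.1399]
orientation: [-3.13, -0.267, 0.0]
contact_force: [0.3, -0.1, -1.3]
width: 0.0472
grip_force: 0.0
```

Request:
play_rows:
  series:
    - [-0.1,[0,0,0.08],0]
    - [-0.1,[0,0,0.14],0]
    - [-0.1,[0,0,0.16],0]
    - [-0.1,[0,0,0.1],0]
    - [-0.1,[0,0,0],0]

```text
time: 18.15
tcp_pos: [0.6865, 0.0546, 0.2636]
orientation: [-3.13, -0.267, -0.008]
contact_force: [0.1, -0.1, -1.2]
width: 0.0472
grip_force: 0.0
```

Run:
```python
from h import *
s=snap('wrist','w14'); t=snap('top','t14'); o=get_obs(); print(o['time'],o['tcp_pos'],o['width'])
O=np.array([.611,.0265,.0878]); P=pts(s); L=(P-O)@R*1000
f=(L[...,2]>46)&(L[...,2]<58)&(L[...,0]<-45)&(L[...,0]>-90)&(abs(L[...,1])<80)&(s['image'].max(2)>110); print('fin',f.sum(),np.percentile(L[f],[3,50,97],axis=0).round(1).tolist())
P=pts(t); V=t['image'].max(2)
m=(V<70)&(P[...,2]>.04)&(P[...,2]<.08)&(np.hypot(P[...,0]-.496,P[...,1]+.354)<.09)
print(m.sum(),np.percentile(P[m],[2,50,98],axis=0).round(3).tolist())
```

```text
18.25 [0.6855895  0.05457678 0.25981827] 0.0469412806506446
fin 644 [[-77.8, -21.9, 49.2], [-66.0, -16.6, 50.8], [-50.9, -10.8, 52.2]]
515 [[0.477, -0.396, 0.047], [0.494, -0.352, 0.057], [0.512, -0.309, 0.062]]
```

View pics/w14.png

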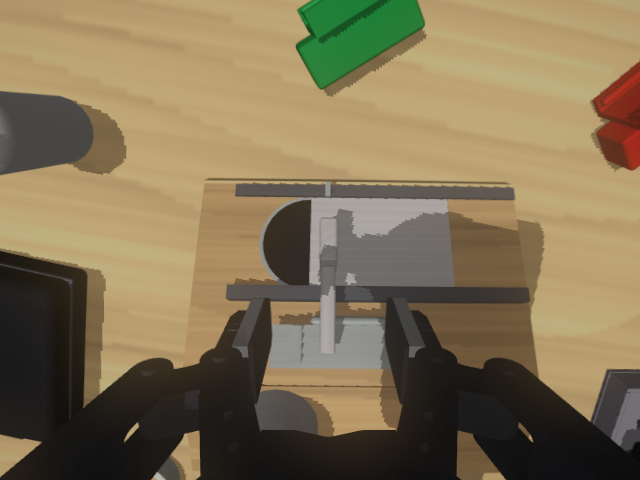

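The handle at (328,240) is in line with the rib at (328,188) and at y −16.4, with the gate half open. The stop is still in the tray and the gripper is clear of everything.

```bash
python3 -c "
from cell import hand_in
print(hand_in())"
```

```text
the job is handed in; nothing more can be done
None
```

I rocked the stop off the rail and set it down in the middle of the tray, then slid the gate to half open, with its handle level with the half-way ribs to about a millimetre. I let go and handed the job in at about 18 s; the hand-in gave no verdict.

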